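# Spring the till drawer by its hidden catch plate

## Task

The counter till's drawer is shut, and its catch is hidden: of the six plain plates in the till's flat top panel, one lies very slightly lower than the others and gives when pushed. Feel across the plates with a fingertip, find that one and press it right down so that the drawer springs out and stays out, then take the hand clear. Pick nothing up, and leave the hand stamp, the stapler and the mug where they stand.

Things in the scene. Friction and masses are not known exactly. Their poses are not given: they have to be found in the camera images.
- till: grey steel counter till, fixed to the desk: a box 280 deep (x) by 300 wide (y) by 100 mm high. Origin at the centre of its underside, z up, x towards its back; the drawer is in its front (-x) face. It may stand turned by up to 0.4 rad.
- panel (a point): centre of the plate panel, level with the till's top face (100 mm above the desk), axes as the till's. Six like grey plates, 58.5 mm square, centred at x = -30 or +30 and y = -60, 0 or +60 mm from here. Five are rigid and flush with the top face; the sixth, the catch, lies 3 mm lower and can be pushed down 6 mm more. It may be in any of the six places, and which is not reported.
- catch (a joint): how far the catch plate is pushed down, in m: 0 at rest, 0.006 fully down. A spring resists with about 1.5 N at first and 4.5 N fully down, and returns the plate. It frees the drawer when about 0.004 down.
- drawer (a joint): how far the till's drawer is out, in m: 0 shut and latched, 0.050 fully out. Once freed its own spring drives it out of the front (-x of the till) in about a second and keeps it out. The drawer front is 284 wide and 68 mm high, below the top panel.
- stamp: hand stamp, black block 30 by 44 mm with a turned wooden handle, 62 mm high in all, standing loose on the till's top behind the plates, about 150 mm (x) from the panel's centre. Origin at the centre of its underside. To be left alone.
- stapler: stapler 135 by 36 mm, 50 mm high, loose on the desk to the left (+y) of the till. Origin at the centre of its underside. To be left alone.
- mug: white mug, 80 mm across, 92 mm high, loose on the desk to the right (-y) of the till. Origin at the centre of its underside. To be left alone.

How it is judged:
On the way:
1. the catch plate is pushed down at least 4 mm by the fingers (value of joint catch above 0.004 m and contact force between the fingers and anything else above 0.8 N), for 0.05 s.
At the end, for the whole second after the job is handed in: The drawer is out by at least 40 mm, the catch plate is let go (within 1.5 mm of its rest), the stamp is within 15 mm and the stapler and mug within 20 mm of where they stood, stamp and mug upright (value of joint drawer above 0.04 m and value of joint catch below 0.0015 m and distance of stamp from where it was at the start of the episode below 0.015 m and distance of each of stapler, mug from where it was at the start of the episode below 0.02 m and angle between each of stamp, mug's own z axis and vertical below 0.15 rad); the robot touches nothing.
It fails at once if the hand stamp is lifted, knocked or shifted by 15 mm (distance of stamp from where it was at the start of the episode above 0.015 m or angle between stamp's own z axis and vertical above 0.4 rad).
It fails at once if the stapler is lifted or shifted by 20 mm (distance of stapler from where it was at the start of the episode above 0.02 m).
It fails at once if the mug is lifted, tipped or shifted by 20 mm (distance of mug from where it was at the start of the episode above 0.02 m or angle between mug's own z axis and vertical above 0.4 rad).
It also fails if it takes over 58 s, if anything falls off the work surface, if the arm or the gripper's body presses on something with over 40 N, if the wrist force passes 120 N, or if a joint passes its speed limit or range.

## Robot

A 6-joint arm with a two-finger parallel gripper is mounted at the origin on the work surface. World frame = base frame: x ahead of the robot, y to its left, z up, the work surface at z = 0. Lengths are in m, angles in rad, forces in N, time in s.
With the tool pointing down it reaches from about 0.35 to 0.975 m from the base axis. Payload 7.1 kg.
Tool frame: the origin (TCP) lies midway between the tips of the shut fingers; the grasp point (between the pads) lies 19 mm behind it; z points along the fingers, y is the line along which they close (so a half turn about z gives the same grasp; the last joint's range is limited). The gripper opens to 88 mm and grips with 3 to 60 N. Pads are 20 mm wide; open, the fingers measure 115 mm over their backs; the gripper's body (75 mm by 178 mm) begins 61 mm behind the grasp point.
Start: joints at [-1.125, 0.423, 1.63, -0, 1.089, -0.019], TCP at [0.28, -0.559, 0.223] pointing down, gripper open.
Joint ranges: [-3, 3], [-0.9, 2.11], [0.09, 2.58], [-1.31, 4.45], [0.11, 2.69], [-2.54, 2.54]. Speed limits (rad/s): [2.39, 2.39, 3.01, 3.14, 3.14, 3.14].

## Interface

Orientations are given as a 3x3 rotation matrix whose columns are the frame's x, y, z axes.
In Python, from rig import env, eyes, ticket gives the robot as it stands.
- The arm moves only by the tool arm_command, never from a script. Its argument "deltas" is a list of rows, each a list of 2 entries, a list of its own where there are three numbers: the shift along the tool's x, y, z in m, then the turn, a rotation vector about the tool's x, y, z in degrees. A call has 1 to 5 rows; each row shifts and turns the commanded pose from where the row before left it, along the tool's axes as they then stand; what a row does not reach is not made up. A row lasts 1/12 s, in which the tool goes at most 41.7 mm and 7.16 degrees, less where a joint would pass 70% of its speed; a pose out of reach is approached as far as the arm can. A call is refused whole if a number of a shift passes 0.0417 or a number of a turn 7.16, either way. A call with a gripper value outside its range is refused whole. "jaw" is the finger opening in m, from 0 to 0.0878, set as the call begins (left out, the last holds). The fingers move at their own pace and stop on an object; "newtons" is the grip in N (left out, the last holds). Time passes only in rows, so rows that do not move let the fingers close. It gives the time, the measured TCP pose, the force, the opening and the grip force at its end, in the units of the state.
- env.get_obs(): the state, without advancing time (a new reading comes with each control period).
- eyes.grab_frame(name): name is "side" or "top"; returns (picture, depth): 384x512x3 uint8, red, green, blue; 384x512 float32, m along the optical axis (not along the pixel's ray), 0 where there is no reading.
- eyes.get_calibration(name): a dict with "fx", "fy", "cx", "cy" (pixels), "dist" ([k1, k2, p1, p2, k3] as OpenCV has them; the pictures are not rectified), "camera_from_world" (4x4, takes a point from world to camera coordinates). Camera axes: x right, y down, z forward; pixel columns grow to the right and rows downward; lengths in m; the calibration is good to about 2 mm. A picture is of the moment at which its call begins. get_calibration takes no time and is no camera call.
- ticket.job_done(): hands the job in; it is judged then, once.
The state is a dict: "t": time; "joint_positions": joint angles; "joint_velocities": joint speeds; "effort": joint torques, N m; "eef_pos": TCP position; "eef_rot": TCP orientation; "wrist_force": force on the tool from outside, world axes, zero at the start; "moment": the same for the moment, N m; "grip_width": opening from 0.0 (shut) to 1.0 (fully open); "grip_force": force on a finger pad.
Only numpy, scipy, OpenCV 4.12 (cv2) and the standard library are available. Lean on these libraries where they do the work, as an engineer would, in place of code of your own. Each camera call takes 0.05 s, during which the arm holds its last target. There are 200 camera calls.

## Working session

There is one attempt and no reset: what is moved stays moved. The work goes in short steps, Python scripts to look and compute and a tool call to move; the robot and the scene stay as the last step left them, time stands still between calls to the robot, and variables do not carry over. Pictures are saved under pics/ and viewed, at most 10 in all, crops included, and the job is handed in when it is done.

Besides the shell and the picture viewer there is one more tool, called after "Call:" as name([rows], argument=value, ...), one row to a line, values as JSON. arm_command: Moves the arm, as the interface text tells. Its arguments: {"type":"object","properties":{"deltas":{"type":"array","items":{"type":"array"}},"jaw":{"type":"number"},"newtons":{"type":"number"}},"required":["deltas"]}

```bash
ls; mkdir -p pics; python3 - <<'E'
from rig import env,eyes
import cv2,numpy as np
for n in("top","side"):
    p,d=eyes.grab_frame(n); cv2.imwrite(f"pics/{n}0.png",p[:,:,::-1]); np.savez(f"{n}0.npz",d=d,p=p)
    c=eyes.get_calibration(n); print(n,{k:np.round(v,4).tolist() for k,v in c.items()})
o=env.get_obs(); print(o)
E
```

```text
pics
top {'fx': 440.8102, 'fy': 440.8102, 'cx': 268.2807, 'cy': 189.7887, 'dist': [-0.0122, 0.0, 0.0, 0.0, 0.0], 'camera_from_world': [[-0.0162, -0.9997, 0.0183, 0.0291], [-0.9892, 0.0134, -0.1457, 0.6125], [0.1454, -0.0204, -0.9892, 1.1135], [0.0, 0.0, 0.0, 1.0]]}
side {'fx': 449.6827, 'fy': 449.6827, 'cx': 257.789, 'cy': 197.24, 'dist': [-0.0127, 0.0, 0.0, 0.0, 0.0], 'camera_from_world': [[-0.7475, -0.6643, -0.0083, 0.4566], [-0.4275, 0.4905, -0.7594, 0.3022], [0.5085, -0.564, -0.6506, 0.7253], [0.0, 0.0, 0.0, 1.0]]}
{'t': 0.1, 'joint_positions': array([-1.12499823e+00,  4.23736490e-01,  1.63058307e+00, -2.18186424e-07,
        1.08855592e+00, -1.89498399e-02]), 'joint_velocities': array([ 0.00054326, -0.00070672, -0.00251552, -0.00010701, -0.00128516,
       -0.00047251]), 'effort': array([-1.66271529e-03, -5.45615709e+01, -2.74323571e+01,  6.44389959e-02,
        1.86556211e-02, -7.25225823e-05]), 'eef_pos': array([ 0.27997085, -0.55825763,  0.22200884]), 'eef_rot': array([[ 8.93934530e-01,  4.48197222e-01, -5.53300946e-04],
       [ 4.48197563e-01, -8.93933781e-01,  1.15736809e-03],
       [ 2.41147548e-05, -1.28259943e-03, -9.99999177e-01]]), 'wrist_force': array([ 0.56511418, -0.00727306, -0.38658445]), 'moment': array([ 0.00873895, -0.00317603, -0.08049516]), 'grip_force': 0.0, 'grip_width': 0.99921875801416}
```

View pics/top0.png

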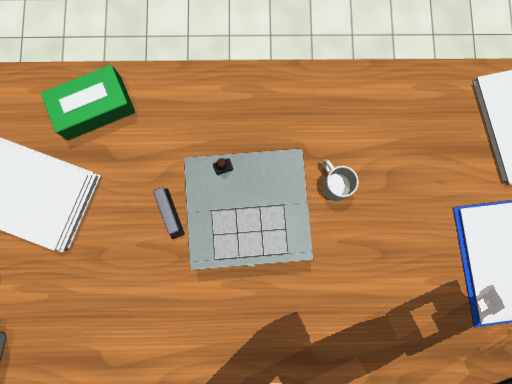

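View pics/side0.png

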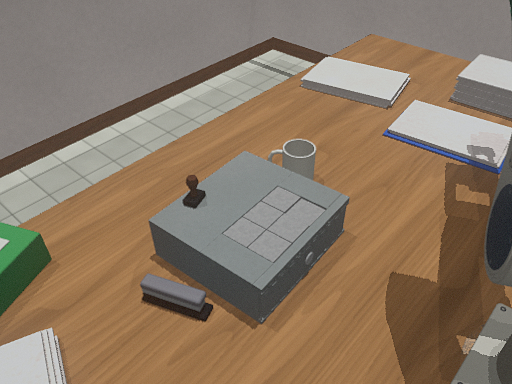

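The top view shows the till at about (248,210), with the plate panel corners near (211,209), (284,205), (288,255) and (214,260). The stamp is at (223,166), the stapler at (169,213) and the mug at (341,182). Next I'll compute plate centres and check the depth for the lower plate.

```bash
cat > h.py <<'E'
import cv2,numpy as np
from rig import env,eyes
def cal(n):
    c=eyes.get_calibration(n); K=np.array([[c["fx"],0,c["cx"]],[0,c["fy"],c["cy"]],[0,0,1]]); return K,np.array(c["dist"]),np.array(c["camera_from_world"])
def onplane(n,px,z):
    K,D,T=cal(n); u=cv2.undistortPoints(np.array(px,float).reshape(-1,1,2),K,D).reshape(-1,2)
    r=np.c_[u,np.ones(len(u))]@T[:3,:3]; o=-T[:3,:3].T@T[:3,3]
    return o+r*((z-o[2])/r[:,2])[:,None]
def proj(n,P):
    K,D,T=cal(n); return cv2.projectPoints(np.array(P,float),cv2.Rodrigues(T[:3,:3])[0],T[:3,3],K,D)[0].reshape(-1,2)
E
python3 - <<'E'
from h import *
P=onplane("top",[(211,209),(284,205),(288,255),(214,260)],.1); print(P.round(4))
c=P.mean(0); ex=(P[0]+P[1]-P[2]-P[3])/2; ey=(P[0]+P[3]-P[1]-P[2])/2
print(c,np.linalg.norm(ex),np.linalg.norm(ey),np.arctan2(ex[1],ex[0]),np.arctan2(-ey[0],ey[1]))
a=np.arctan2(-ey[0],ey[1]); X=np.array([np.cos(a),np.sin(a),0]);Y=np.array([-X[1],X[0],0])
cal2={}
for n in("top","side"):
    d=np.load(n+"0.npz")["d"];K,D,T=cal(n)
    v,u=np.mgrid[0:384,0:512]; 
    uv=cv2.undistortPoints(np.c_[u.ravel(),v.ravel()].astype(float).reshape(-1,1,2),K,D).reshape(-1,2)
    W=(np.c_[uv,np.ones(len(uv))]*d.reshape(-1,1)-T[:3,3])@T[:3,:3]
    L=np.c_[(W-c)@X,(W-c)@Y]
    for x in(30,-30):
        for y in(60,0,-60):
            m=(abs(L[:,0]-x/1e3)<.02)&(abs(L[:,1]-y/1e3)<.02)&(W[:,2]>.07); print(n,x,y,m.sum(),np.median(W[m,2]).round(4),W[m,2].std().round(4))
    for nm,(x,y) in {"stamp":(.15,.03)}.items():
        m=(abs(L[:,0]-.13)<.08)&(abs(L[:,1])<.14)&(W[:,2]>.115)&(W[:,2]<.2);print(n,"stamp",L[m].mean(0),W[m,2].max())
for x in(30,-30):
    for y in(60,0,-60): print(x,y,(c+x/1e3*X+y/1e3*Y).round(4))
p=np.load("side0.npz")["p"][170:275,210:350]; cv2.imwrite("pics/c1.png",cv2.resize(p[:,:,::-1],None,fx=5.5,fy=5.5,interpolation=2))
E
```

```text
[[ 0.5585  0.1639  0.1   ]
 [ 0.5659 -0.0174  0.1   ]
 [ 0.4426 -0.0246  0.1   ]
 [ 0.4334  0.1563  0.1   ]]
[0.50010745 0.06952434 0.1       ] 0.12439221011387985 0.18127923004933558 0.05940793779818404 0.04571057277792382
top 30 60 259 0.1004 0.0019
top 30 0 260 0.1008 0.002
top 30 -60 259 0.1004 0.0019
top -30 60 264 0.1004 0.002
top -30 0 267 0.1007 0.0018
top -30 -60 263 0.0974 0.0021
top stamp [0.16555893 0.05579456] 0.16520280807482407
side 30 60 309 0.1007 0.0009
side 30 0 272 0.1007 0.0011
side 30 -60 243 0.1005 0.0011
side -30 60 347 0.1007 0.0011
side -30 0 306 0.1005 0.001
side -30 -60 264 0.0976 0.0011
side stamp [0.16459303 0.0596662 ] 0.16383149292514448
30 60 [0.5273 0.1308 0.1   ]
30 0 [0.5301 0.0709 0.1   ]
30 -60 [0.5328 0.011  0.1   ]
-30 60 [0.4674 0.1281 0.1   ]
-30 0 [0.4701 0.0682 0.1   ]
-30 -60 [0.4729 0.0082 0.1   ]
```

View pics/c1.png

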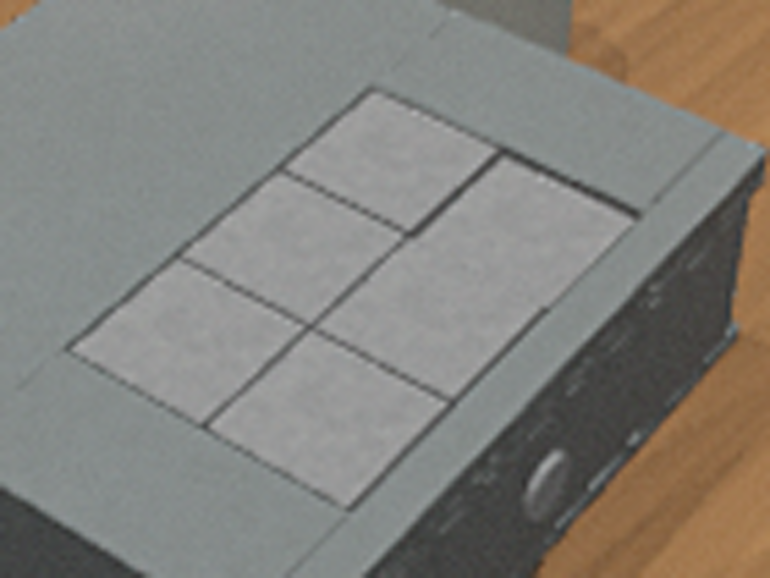

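Depth from both cameras and the shadow edges in the crop, around (570,240), agree: the low plate is front right (-30,-60), near world (0.473, 0.008). I'll confirm it by touch, feeling all six plates and taking that one last.

Call:
arm_command([
  [[0, 0, 0], [0, 0, 5.9]],
  [[0, 0, 0], [0, 0, 5.9]],
  [[0, 0, 0], [0, 0, 5.9]],
  [[0, 0, 0], [0, 0, 5.9]],
  [[0, 0, 0], [0, 0, 0]],
], jaw=0, newtons=10)

```text
t: 0.52
eef_pos: [0.28, -0.5584, 0.2222]
eef_rot: [[0.999, 0.049, -0.0], [0.049, -0.999, 0.001], [-0.0, -0.001, -1.0]]
wrist_force: [-0.4, 0.3, -0.2]
grip_width: 0.662
grip_force: 0.0
```

Call:
arm_command([
  [[0.0176, -0.0347, 0], [0, 0, 0]],
  [[0.0176, -0.0347, 0], [0, 0, 0]],
  [[0.0176, -0.0347, 0], [0, 0, 0]],
  [[0.0176, -0.0347, 0], [0, 0, 0]],
  [[0.0176, -0.0347, 0], [0, 0, 0]],
])

```text
t: 0.93
eef_pos: [0.359, -0.379, 0.2225]
eef_rot: [[0.998, 0.056, -0.0], [0.056, -0.998, 0.0], [-0.0, -0.0, -1.0]]
wrist_force: [0.1, -0.1, 0.8]
grip_width: 0.28
grip_force: 0.0
```

Call:
arm_command([
  [[0.0176, -0.0347, 0], [0, 0, 0]],
  [[0.0176, -0.0347, 0], [0, 0, 0]],
  [[0.0176, -0.0347, 0], [0, 0, 0]],
  [[0.0176, -0.0347, 0], [0, 0, 0]],
  [[0.0176, -0.0347, 0], [0, 0, 0]],
])

```text
t: 1.35
eef_pos: [0.4378, -0.201, 0.2227]
eef_rot: [[0.998, 0.056, -0.0], [0.056, -0.998, -0.0], [-0.0, 0.0, -1.0]]
wrist_force: [0.8, -0.1, 0.1]
grip_width: 0.006
grip_force: 0.0
```

Call:
arm_command([
  [[0.0176, -0.0347, 0], [0, 0, 0]],
  [[0.0176, -0.0347, 0], [0, 0, 0]],
  [[0.0176, -0.0347, 0], [0, 0, 0]],
  [[0.0176, -0.0347, 0], [0, 0, 0]],
  [[0.0176, -0.0347, 0], [0, 0, 0]],
])

```text
t: 1.77
eef_pos: [0.5166, -0.023, 0.2227]
eef_rot: [[0.998, 0.057, -0.0], [0.057, -0.998, -0.0], [-0.0, 0.0, -1.0]]
wrist_force: [1.6, -0.9, -0.1]
grip_width: 0.006
grip_force: 0.0
```

Call:
arm_command([
  [[0.0176, -0.0347, 0], [0, 0, 0]],
  [[0, 0, 0], [0, 0, 0]],
  [[0, 0, 0], [0, 0, 0]],
])

```text
t: 2.02
eef_pos: [0.5323, 0.0124, 0.2224]
eef_rot: [[0.998, 0.059, -0.0], [0.059, -0.998, -0.0], [-0.0, 0.0, -1.0]]
wrist_force: [0.2, -0.5, -0.4]
grip_width: 0.008
grip_force: 0.0
```

Call:
arm_command([
  [[0, 0, 0.037], [0, 0, 0]],
  [[0, 0, 0.037], [0, 0, 0]],
  [[0, 0, 0.034], [0, 0, 0]],
  [[0, 0, 0], [0, 0, 0]],
])

```text
t: 2.35
eef_pos: [0.5269, 0.0093, 0.1092]
eef_rot: [[0.999, 0.053, -0.011], [0.053, -0.999, -0.0], [-0.011, -0.0, -1.0]]
wrist_force: [-1.0, 0.2, 0.0]
grip_width: 0.004
grip_force: 0.0
```

Call:
arm_command([
  [[0, 0, 0.004], [0, 0, 0]],
  [[0, 0, 0.004], [0, 0, 0]],
  [[0, 0, 0], [0, 0, 0]],
  [[0, 0, 0], [0, 0, 0]],
])

```text
t: 2.68
eef_pos: [0.5332, 0.0103, 0.1084]
eef_rot: [[0.999, 0.053, 0.003], [0.053, -0.999, -0.0], [0.003, 0.0, -1.0]]
wrist_force: [-1.0, -0.4, 0.3]
grip_width: 0.008
grip_force: 0.0
```

Call:
arm_command([
  [[0, 0, 0.002], [0, 0, 0]],
  [[0, 0, 0.002], [0, 0, 0]],
  [[0, 0, 0.002], [0, 0, 0]],
  [[0, 0, 0], [0, 0, 0]],
  [[0, 0, 0], [0, 0, 0]],
])

```text
t: 3.1
eef_pos: [0.5319, 0.0107, 0.1007]
eef_rot: [[0.999, 0.053, -0.0], [0.053, -0.999, 0.0], [-0.0, -0.0, -1.0]]
wrist_force: [0.2, -0.2, 0.1]
grip_width: 0.002
grip_force: 0.0
```

Call:
arm_command([
  [[0, 0, 0.001], [0, 0, 0]],
  [[0, 0, 0.001], [0, 0, 0]],
  [[0, 0, 0], [0, 0, 0]],
  [[0, 0, 0], [0, 0, 0]],
])

```text
t: 3.43
eef_pos: [0.5321, 0.0107, 0.1003]
eef_rot: [[0.999, 0.053, 0.0], [0.053, -0.999, 0.0], [0.0, -0.0, -1.0]]
wrist_force: [-5.8, -0.1, 17.1]
grip_width: 0.004
grip_force: 9.1
```

The first plate is rigid: contact at z = 0.1003 with 17 N. I'll repeat the same touch on the next plates.

Call:
arm_command([
  [[0, 0, -0.01], [0, 0, 0]],
  [[0, -0.03, 0], [0, 0, 0]],
  [[0, -0.03, 0], [0, 0, 0]],
  [[0, 0, 0], [0, 0, 0]],
  [[0, 0, 0.005], [0, 0, 0]],
])

```text
t: 3.85
eef_pos: [0.5295, 0.0717, 0.1045]
eef_rot: [[0.998, 0.056, 0.002], [0.056, -0.998, 0.0], [0.002, -0.0, -1.0]]
wrist_force: [1.5, 0.1, 0.2]
grip_width: 0.005
grip_force: 0.0
```

Call:
arm_command([
  [[0, 0, 0.003], [0, 0, 0]],
  [[0, 0, 0.0015], [0, 0, 0]],
  [[0, 0, 0], [0, 0, 0]],
  [[0, 0, 0], [0, 0, 0]],
])

```text
t: 4.18
eef_pos: [0.5289, 0.0704, 0.1003]
eef_rot: [[0.999, 0.051, -0.0], [0.051, -0.999, 0.001], [-0.0, -0.001, -1.0]]
wrist_force: [-5.4, 5.5, 16.9]
grip_width: 0.004
grip_force: 8.7
```

Call:
arm_command([
  [[0, 0, -0.01], [0, 0, 0]],
  [[0, -0.03, 0], [0, 0, 0]],
  [[0, -0.03, 0], [0, 0, 0]],
  [[0, 0, 0], [0, 0, 0]],
  [[0, 0, 0.005], [0, 0, 0]],
])

```text
t: 4.6
eef_pos: [0.5263, 0.1307, 0.1046]
eef_rot: [[0.999, 0.054, 0.001], [0.054, -0.999, 0.0], [0.001, 0.0, -1.0]]
wrist_force: [1.0, -0.5, -0.5]
grip_width: 0.005
grip_force: 0.0
```

Call:
arm_command([
  [[0, 0, 0.003], [0, 0, 0]],
  [[0, 0, 0.0015], [0, 0, 0]],
  [[0, 0, 0], [0, 0, 0]],
  [[0, 0, 0], [0, 0, 0]],
])

```text
t: 4.93
eef_pos: [0.5255, 0.1295, 0.1003]
eef_rot: [[0.999, 0.051, -0.001], [0.051, -0.999, 0.0], [-0.001, -0.0, -1.0]]
wrist_force: [-5.1, 1.8, 13.9]
grip_width: 0.005
grip_force: 6.7
```

The back row is all rigid. Next is the front row from the left: (-30,60), (-30,0), then (-30,-60).

Call:
arm_command([
  [[0, 0, -0.01], [0, 0, 0]],
  [[-0.03, 0, 0], [0, 0, 0]],
  [[-0.03, 0, 0], [0, 0, 0]],
  [[0, 0, 0], [0, 0, 0]],
  [[0, 0, 0.005], [0, 0, 0]],
])

```text
t: 5.35
eef_pos: [0.4652, 0.1264, 0.1052]
eef_rot: [[0.999, 0.052, 0.0], [0.052, -0.999, -0.0], [0.0, 0.0, -1.0]]
wrist_force: [0.4, 0.0, -0.9]
grip_width: 0.003
grip_force: 0.0
```

Call:
arm_command([
  [[0, 0, 0.003], [0, 0, 0]],
  [[0, 0, 0.0015], [0, 0, 0]],
  [[0, 0, 0], [0, 0, 0]],
  [[0, 0, 0], [0, 0, 0]],
])

```text
t: 5.68
eef_pos: [0.467, 0.1269, 0.1003]
eef_rot: [[0.999, 0.053, 0.0], [0.053, -0.999, -0.0], [0.0, 0.0, -1.0]]
wrist_force: [-2.5, -1.0, 8.2]
grip_width: 0.01
grip_force: 3.6
```

Call:
arm_command([
  [[0, 0, -0.01], [0, 0, 0]],
  [[0, 0.03, 0], [0, 0, 0]],
  [[0, 0.03, 0], [0, 0, 0]],
  [[0, 0, 0], [0, 0, 0]],
  [[0, 0, 0.005], [0, 0, 0]],
])

```text
t: 6.1
eef_pos: [0.4705, 0.0664, 0.106]
eef_rot: [[0.999, 0.05, 0.002], [0.05, -0.999, 0.0], [0.002, -0.0, -1.0]]
wrist_force: [0.5, 1.0, 0.5]
grip_width: 0.006
grip_force: 0.0
```

Call:
arm_command([
  [[0, 0, 0.003], [0, 0, 0]],
  [[0, 0, 0.0015], [0, 0, 0]],
  [[0, 0, 0], [0, 0, 0]],
  [[0, 0, 0], [0, 0, 0]],
])

```text
t: 6.43
eef_pos: [0.4689, 0.0682, 0.1004]
eef_rot: [[0.999, 0.054, -0.0], [0.054, -0.999, 0.0], [-0.0, -0.0, -1.0]]
wrist_force: [0.1, -0.4, -0.5]
grip_width: 0.007
grip_force: 0.0
```

Call:
arm_command([
  [[0, 0, -0.01], [0, 0, 0]],
  [[0, 0.03, 0], [0, 0, 0]],
  [[0, 0.03, 0], [0, 0, 0]],
  [[0, 0, 0], [0, 0, 0]],
  [[0, 0, 0.005], [0, 0, 0]],
])

```text
t: 6.85
eef_pos: [0.473, 0.0069, 0.1067]
eef_rot: [[0.999, 0.051, 0.002], [0.051, -0.999, 0.0], [0.002, 0.0, -1.0]]
wrist_force: [-0.2, 0.0, 1.0]
grip_width: 0.004
grip_force: 0.0
```

Call:
arm_command([
  [[0, 0, 0.003], [0, 0, 0]],
  [[0, 0, 0.0015], [0, 0, 0]],
  [[0, 0, 0], [0, 0, 0]],
  [[0, 0, 0], [0, 0, 0]],
])

```text
t: 7.18
eef_pos: [0.4719, 0.0082, 0.101]
eef_rot: [[0.999, 0.054, -0.001], [0.054, -0.999, 0.0], [-0.001, -0.0, -1.0]]
wrist_force: [-0.1, 0.4, 0.2]
grip_width: 0.005
grip_force: 0.0
```

Call:
arm_command([
  [[0, 0, 0.0015], [0, 0, 0]],
  [[0, 0, 0.0015], [0, 0, 0]],
  [[0, 0, 0], [0, 0, 0]],
  [[0, 0, 0], [0, 0, 0]],
])

```text
t: 7.52
eef_pos: [0.472, 0.0076, 0.0981]
eef_rot: [[0.999, 0.053, -0.0], [0.053, -0.999, 0.0], [-0.0, -0.0, -1.0]]
wrist_force: [-0.7, 0.1, -0.4]
grip_width: 0.01
grip_force: 0.0
```

Call:
arm_command([
  [[0, 0, 0.002], [0, 0, 0]],
  [[0, 0, 0.001], [0, 0, 0]],
  [[0, 0, 0], [0, 0, 0]],
  [[0, 0, 0], [0, 0, 0]],
])

```text
t: 7.85
eef_pos: [0.4723, 0.0075, 0.0952]
eef_rot: [[0.999, 0.053, 0.0], [0.053, -0.999, 0.0], [0.0, -0.0, -1.0]]
wrist_force: [0.6, 1.4, 2.8]
grip_width: 0.006
grip_force: 0.9
```

The plate gives softly at 0.095 with 2.8 N, so this is the catch. I'll press it right down to about 0.091, hold, and then lift clear.

Call:
arm_command([
  [[0, 0, 0.002], [0, 0, 0]],
  [[0, 0, 0.002], [0, 0, 0]],
  [[0, 0, 0.001], [0, 0, 0]],
  [[0, 0, 0], [0, 0, 0]],
  [[0, 0, 0], [0, 0, 0]],
])

```text
t: 8.27
eef_pos: [0.4726, 0.0075, 0.0911]
eef_rot: [[0.999, 0.053, 0.001], [0.053, -0.999, 0.0], [0.001, 0.0, -1.0]]
wrist_force: [-3.1, 0.6, 16.8]
grip_width: 0.006
grip_force: 8.6
```

Call:
arm_command([
  [[0, 0, 0], [0, 0, 0]],
  [[0, 0, 0], [0, 0, 0]],
  [[0, 0, 0], [0, 0, 0]],
  [[0, 0, 0], [0, 0, 0]],
  [[0, 0, 0], [0, 0, 0]],
])

```text
t: 8.68
eef_pos: [0.4725, 0.0075, 0.0911]
eef_rot: [[0.999, 0.053, 0.001], [0.053, -0.999, 0.0], [0.001, 0.0, -1.0]]
wrist_force: [-3.1, 1.1, 16.8]
grip_width: 0.002
grip_force: 8.5
```

Call:
arm_command([
  [[0, 0, -0.01], [0, 0, 0]],
  [[0, 0, -0.03], [0, 0, 0]],
  [[0, 0, -0.03], [0, 0, 0]],
  [[0, 0, -0.03], [0, 0, 0]],
  [[0, 0, -0.02], [0, 0, 0]],
])

```text
t: 9.1
eef_pos: [0.4726, 0.0074, 0.2124]
eef_rot: [[0.999, 0.053, 0.002], [0.053, -0.999, -0.0], [0.002, 0.0, -1.0]]
wrist_force: [1.2, -0.0, 0.8]
grip_width: 0.001
grip_force: 0.0
```

Call:
arm_command([
  [[-0.0176, 0.0347, 0], [0, 0, 0]],
  [[-0.0176, 0.0347, 0], [0, 0, 0]],
  [[-0.0176, 0.0347, 0], [0, 0, 0]],
  [[-0.0176, 0.0347, 0], [0, 0, 0]],
  [[-0.01, 0.0347, 0], [0, 0, 0]],
])

```text
t: 9.52
eef_pos: [0.3987, -0.1711, 0.2099]
eef_rot: [[0.999, 0.053, -0.001], [0.053, -0.999, 0.0], [-0.001, -0.0, -1.0]]
wrist_force: [1.2, -0.5, 0.0]
grip_width: 0.006
grip_force: 0.0
```

Call:
arm_command([
  [[0, 0.0347, 0], [0, 0, 0]],
  [[0, 0.0347, 0], [0, 0, 0]],
  [[0, 0.0347, 0], [0, 0, 0]],
  [[0, 0, 0], [0, 0, 0]],
  [[0, 0, 0], [0, 0, 0]],
])

```text
t: 9.93
eef_pos: [0.406, -0.2753, 0.2097]
eef_rot: [[0.999, 0.05, -0.001], [0.05, -0.999, 0.0], [-0.001, -0.0, -1.0]]
wrist_force: [-0.1, -0.4, -1.1]
grip_width: 0.007
grip_force: 0.0
```

```bash
python3 - <<'E'
from h import *
p,_=eyes.grab_frame("side");q,_=eyes.grab_frame("top")
cv2.imwrite("pics/e.png",np.hstack([p[100:350,100:400],q[100:350,100:400]])[:,:,::-1])
E
```

```text
(no output)
```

View pics/e.png

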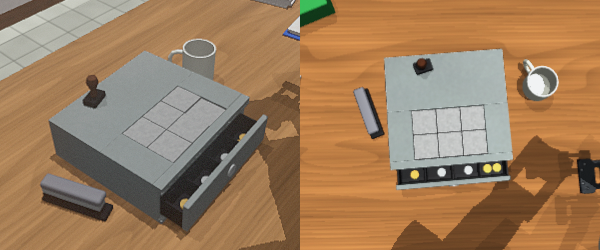

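The drawer is open, with coins showing at about (455,172) on the right half. The stamp, stapler and mug stand where they were, and the hand is clear. I'll wait a moment longer and then hand in.

Call:
arm_command([
  [[0, 0, 0], [0, 0, 0]],
  [[0, 0, 0], [0, 0, 0]],
  [[0, 0, 0], [0, 0, 0]],
  [[0, 0, 0], [0, 0, 0]],
  [[0, 0, 0], [0, 0, 0]],
])

```text
t: 10.45
eef_pos: [0.4066, -0.2735, 0.2103]
eef_rot: [[0.999, 0.054, 0.0], [0.054, -0.999, -0.0], [0.0, 0.0, -1.0]]
wrist_force: [-0.3, 0.0, -0.3]
grip_width: 0.005
grip_force: 0.0
```

```bash
python3 -c "
from h import *
q,_=eyes.grab_frame('top'); a=onplane('top',[(498-200,284),(397-200,287)],.068); print(a)
from rig import ticket; print(ticket.job_done())"
```

```text
[[ 0.37039781 -0.05000996  0.068     ]
 [ 0.36739684  0.20172181  0.068     ]]
the job is handed in; nothing more can be done
None
```

The catch was the front-right plate (-30, -60): I saw it lying low in both cameras, touched the plates (my touch on (-30, 0) stopped just short of contact), pressed it right down, the drawer sprang out and stayed out, and I handed in with the hand clear and the stamp, stapler and mug apparently undisturbed; no verdict was returned.

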